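Put the two stray reagent bottles back in their shelf rows

ROBOT

A 6-joint arm with a two-finger parallel gripper is mounted at the origin on a cart in front of the work surface, level with it; the furniture and walls round the work are solid. World frame = base frame: x ahead of the robot, y to its left, z up, the work surface at z = 0. Lengths are in mm, angles in degrees, forces in N, time in s.
With the tool pointing down it reaches from about 350 to 850 mm from the base axis. Payload 8.1 kg.
Tool frame: the origin (TCP) lies at the very end of the fingers, on their centre line; the grasp point (between the pads) lies 19 mm behind it; z points along the fingers, y is the line along which they close (so a half turn about z gives the same grasp; the last joint's range is limited). The gripper opens to 85 mm and grips with 20 to 120 N. Pads are 22 mm wide; open, the fingers measure 114 mm over their backs; the gripper's body (76 mm by 85 mm) begins 54 mm behind the grasp point. The pads swing forward as they close: fully open they stand 13 mm farther back than shut.
Start: joints at [-4.893, 7.471, 85.268, -0, 87.261, -4.893], TCP at [600.004, 0.022, 231.292] pointing down, gripper open.
Joint ranges: [-169.43, 169.43], [-51.17, 129.36], [1.28, 143.12], [-76.62, 256.62], [0, 156.53], [-152.29, 152.29]. Speed limits (degrees/s): [136.94, 136.94, 159.86, 180, 180, 180].

INTERFACE

Orientations are given as [roll, pitch, yaw] about the fixed x, y, z axes, in that order (R = Rz(yaw) Ry(pitch) Rx(roll)).
In Python, from bench import sense, eyes, job, models gives the robot as it stands. The module is installed in compiled form; this text tells all that it offers.
- The arm moves only by the tool apply_moves, never from a script. Its argument "rows" is a list of rows, each a list of 6 numbers: the shift along the tool's x, y, z in mm, then the turn, a rotation vector about the tool's x, y, z in rad. In form: [[dx, dy, dz, rx, ry, rz], ...]. A call has exactly 5 rows; each row shifts and turns the commanded pose from where the row before left it, along the tool's axes as they then stand; what a row does not reach is not made up. A row lasts 1/8 s, in which the tool goes at most 62.5 mm and 10.7 degrees, less where a joint would pass 70% of its speed; a pose out of reach is approached as far as the arm can. A call is refused whole if a number of a shift passes 62.5 or a number of a turn 0.188, either way. A call with a gripper value outside its range is refused whole. "fingers" is the finger opening in mm, from 0 to 85.4, set as the call begins (left out, the last holds). The fingers move at their own pace and stop on an object; "grip_force" is the grip in N (left out, the last holds). Time passes only in rows, so rows that do not move let the fingers close, or fill a call up. It gives the time, the measured TCP pose, the force, the opening and the grip force at its end, in the units of the state.
- sense(): the state, without advancing time (a new reading comes with each control period).
- eyes.snapshot(name): name is "scene" or "side" or "wrist"; returns (picture, depth): 384x512x3 uint8, red, green, blue; 384x512 float32, mm along the optical axis (not along the pixel's ray), 0 where there is no reading.
- eyes.get_calibration(name): a dict with "intrinsics" (3x3 intrinsics, pixels), "R" (3x3) and "t" (3): a world point X has camera coordinates R X + t; the wrist camera has in their place "mount" (4x4, takes a point from camera to tool coordinates, whose origin is the TCP and whose axes are the flange's). Camera axes: x right, y down, z forward; pixel columns grow to the right and rows downward; lengths in mm; the calibration is good to about 2 mm. The wrist camera is an equidistant fisheye: a pixel r from the principal point sees the ray r / f radians off the axis. A picture is of the moment at which its call begins: read the wrist's pose just before it. get_calibration takes no time and is no camera call.
- job.hand_in(): hands the job in; it is judged then, once.
Trained networks look in the newest picture that a camera, given by its name, has taken for a name from the list of things; names that differ only in an ending like _2 or _b are one class to them, and where a whole thing is asked for, a point or a joint stands for the part that bears it (a point fixed in the world has none). Each returns a list of dicts, best first, with "confidence" (0 to 1); they miss things now and then, are a little off and sometimes report something else, mostly with a low value. They report only what shows in the picture. A call takes as long as a camera call.
- models.boxes_of(name, camera): "xyz" ([x, y, z] in mm, in world coordinates, good to about 4 mm: the middle of the surface that is visible of it).
- models.cut_out(name, camera): "pixels" (384x512 bool, what is visible of it).
- models.place_of(name, camera): "xyz" ([x, y, z] in mm, in world coordinates, good to about 4 mm: a listed point, or the origin of a listed thing).
The state is a dict: "time": time; "joint_pos": joint angles; "qd": joint speeds; "joint_efforts": joint torques, N m; "tool_pos": TCP position; "tcp_rot": TCP orientation; "ft_force": force on the tool from outside, world axes, zero at the start; "wrist_torque": the same for the moment, N m; "finger_gap": finger opening in mm; "grip_force": force on a finger pad.
Only numpy, scipy, OpenCV 4.12 (cv2) and the standard library are available. Lean on these libraries where they do the work, as an engineer would, in place of code of your own. Each camera call takes 0.05 s, during which the arm holds its last target. There are 200 camera calls.

TASK

Put the stray amber bottle and the stray black bottle back on the low white shelf, amber beside the amber bottles and black beside the black ones: each upright at a free end of its own row, in line with the others and less than a centimetre from its neighbour. The white cap on the stray black bottle is standing up a little: press it fully home. Do not shove the bottles already on the shelf, and leave the small white bottle where it is.

Things in the scene. Friction and masses are not known exactly. Their poses are not given: they have to be found in the camera images.
- bottle_shelf: Fixed low white shelf with aluminium rims, 78 mm deep (x), 312 mm long (y); origin at the centre of its underside on the worktop. Deck top 25 mm up, x -35 to 35; a thin divider at y = 0 splits it into two bays, y 2 to 152 and -152 to -2 mm. Rims, divider and end plates rise 8 mm above the deck. Each bay holds a pair of one kind, anywhere along it; at least one end has 41 mm or more free.
- row_line (a point): Middle of the line on which all bottles of the shelf stand (along shelf y, shelf x = 0), on top of the deck, 25 mm above the worktop; axes as the shelf's. A 0.5 m tall white tower stands behind the shelf (front face about x = 0.6 m, from y = -0.22 to -0.04 m): keep the wrist clear of it. On the left part (y over 0.11 m) the worktop is 1.5 mm higher.
- amber_stray: Stray brown (amber) reagent bottle with an orange-yellow screw cap (fixed, 24 mm across, from 46 to 61 mm up), on the worktop to the left, behind the wire tube rack; about 50 g; 31 mm across (radius 15.5) from the foot to 46 mm up, 61 mm tall; origin at the centre of its underside, z up.
- amber_a: Brown bottle with orange-yellow cap on the shelf, the one of its pair toward shelf -y; loose. 31 mm across (radius 15.5) from the foot to 46 mm up, 61 mm tall; origin at the centre of its underside, z up.
- amber_b: The other brown bottle of that pair, 36 mm (centre to centre) further along shelf +y; same size, loose.
- black_stray: Stray black reagent bottle wearing a white ribbed push-on cap (28 mm across) that stands proud, so that a black band shows under it; on the worktop to the left, behind the wire tube rack; about 60 g. Body 31 mm across from the foot to 46 mm up; 66 mm tall with the cap home, up to 72 with it proud. Origin at the centre of its underside, z up.
- black_a: Black bottle with white push-on cap fully home (fixed) on the shelf, the one of its pair toward shelf -y; 31 mm across, 66 mm tall, loose; origin at the centre of its underside.
- black_b: The other black bottle of that pair, 36 mm (centre to centre) further along shelf +y; same size, loose.
- loose_cap (a joint): How far the white cap of black_stray stands up from home, in m: 0 = fully home, 0.006 = highest. It slides straight down, takes about 4 N, and stays where it is left. Lifting the bottle by this cap would draw it up; grip the body below 46 mm.
- loose_cap_top (a point): Centre of the top face of that white cap; 66 mm above the underside of black_stray when home.
- white_bottle: Smaller white reagent bottle with white cap, 27 mm across, 51 mm tall, standing on the worktop behind the strays; to be left alone. Origin at the centre of its underside.

How it is judged:
By the outcome, as a careful person would: the job done as asked, in the order asked, and still so for the second after the job is handed in, with the robot touching nothing.
It also fails if it takes over 58 s, if anything falls off the work surface, if the arm or the gripper's body presses on something with over 40 N, if the wrist force passes 120 N, or if a joint passes its speed limit or range.

## Working session

There is one attempt and no reset: what is moved stays moved. The work goes in short steps, Python scripts to look and compute and a tool call to move; the robot and the scene stay as the last step left them, time stands still between calls to the robot, and variables do not carry over. Pictures are saved under pics/ and viewed, at most 10 in all, crops included, and the job is handed in when it is done.

Besides the shell and the picture viewer there is one more tool, called after "Emit:" as a command line: name --pt "numbers of a row" for each row, then --argument value for the rest. apply_moves: Moves the arm, as the interface text tells. Its arguments: {"type":"object","properties":{"rows":{"type":"array"},"fingers":{"type":"number"},"grip_force":{"type":"number"}},"required":["rows"]}

```bash
mkdir -p pics; cat > h.py <<'E'
import numpy as np, cv2
from bench import sense, eyes, job, models
def save(name,fn):
    p,d=eyes.snapshot(name); cv2.imwrite('pics/'+fn,cv2.cvtColor(p,cv2.COLOR_RGB2BGR)); return p,d
def world(name,d):
    c=eyes.get_calibration(name);K=np.array(c['intrinsics']);R=np.array(c['R']);t=np.array(c['t'])
    v,u=np.mgrid[:384,:512]
    P=np.stack([(u-K[0,2])/K[0,0]*d,(v-K[1,2])/K[1,1]*d,d],-1)
    return (P-t)@R
E
python3 - <<'E'
from h import *
s=sense();print(s['time'],s['tool_pos'],s['tcp_rot'])
for c in('scene','side'):
    p,d=save(c,c+'0.png')
    print(c)
    for n in ['bottle_shelf','row_line','amber_stray','black_stray','loose_cap_top','white_bottle']:
        try: print(n,[(np.round(r['xyz']),round(r['confidence'],2)) for r in models.place_of(n,c)])
        except Exception as e: print(n,e)
a=cv2.imread('pics/scene0.png');b=cv2.imread('pics/side0.png')
cv2.imwrite('pics/both.png',cv2.resize(np.vstack([a,b]),(400,600)))
E
```

```text
0.0 [5.99445633e+02 9.19976852e-02 2.30245540e+02] [-1.79893324e+02 -1.00523003e-02  9.00004059e+01]
scene
bottle_shelf [(array([ 451., -112.,   -5.]), 0.59)]
row_line [(array([ 452., -116.,   25.]), 0.65)]
amber_stray [(array([544., 182.,   2.]), 0.71), (array([ 456., -209.,   25.]), 0.24)]
black_stray [(array([554.,  77.,   2.]), 0.6), (array([548.,  83.,  72.]), 0.17)]
loose_cap_top [(array([550.,  78.,  72.]), 0.54)]
white_bottle [(array([633., 144.,  -3.]), 0.63)]
side
bottle_shelf [(array([ 451., -119.,   -1.]), 0.58)]
row_line [(array([ 455., -119.,   26.]), 0.8)]
amber_stray [(array([542., 178.,   4.]), 0.96)]
black_stray [(array([554.,  81.,   2.]), 0.66)]
loose_cap_top [(array([558.,  80.,  67.]), 0.64)]
white_bottle [(array([628., 143.,   0.]), 0.53), (array([ 458., -170.,   26.]), 0.39)]
```

View pics/scene0.png

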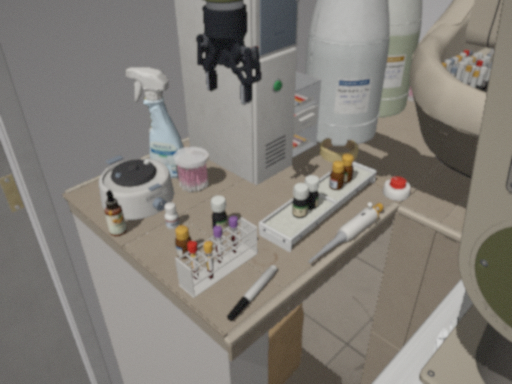

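View pics/side0.png

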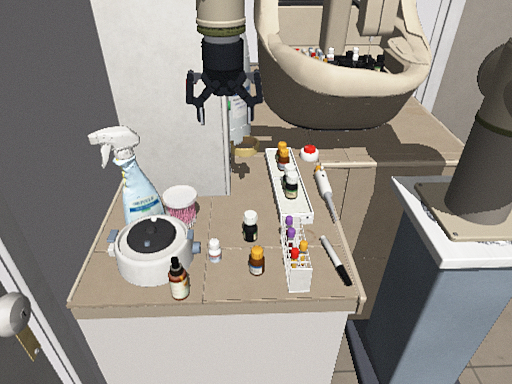

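The scene view shows the strays behind the rack: amber at (182,238), black at (219,210). On the shelf the black pair is at (300,200) and (312,188), the amber pair at (337,175) and (348,165). The side view agrees. Next I'll work out exact positions from depth.

```bash
cat >> h.py <<'E'
def tool():
    from scipy.spatial.transform import Rotation as Ro
    s=sense(); return np.array(s['tool_pos']),Ro.from_euler('xyz',s['tcp_rot'],degrees=True).as_matrix()
def wworld(d,p,R):
    c=eyes.get_calibration('wrist');K=np.array(c['intrinsics']);M=np.array(c['mount'])
    v,u=np.mgrid[:384,:512]
    a=(u-K[0,2])/K[0,0];b=(v-K[1,2])/K[1,1];r=np.hypot(a,b)+1e-9
    k=np.tan(np.minimum(r,1.5))/r
    P=np.stack([a*k*d,b*k*d,d],-1)
    return (P@M[:3,:3].T+M[:3,3])@R.T+p
def topmap(Ps,x0,x1,y0,y1,fn):
    # 2px/mm height map, rows: -x down..., cols: -y right
    W=int((y1-y0));H=int((x1-x0));m=np.zeros((H,W),np.float32)-20
    for P in Ps:
        q=P.reshape(-1,3);k=(q[:,0]>x0)&(q[:,0]<x1-1)&(q[:,1]>y0+1)&(q[:,1]<y1)&(q[:,2]<200)&(q[:,2]>-20);q=q[k]
        np.maximum.at(m,((x1-q[:,0]).astype(int),(y1-q[:,1]).astype(int)),q[:,2])
    g=cv2.applyColorMap(np.clip((m+20)*2.2,0,255).astype(np.uint8),cv2.COLORMAP_TURBO)
    cv2.imwrite(fn,cv2.resize(g,(0,0),fx=1.5,fy=1.5,interpolation=0))
E
python3 - <<'E'
from h import *
print(eyes.get_calibration('wrist'))
Ps=[]
for c in('scene','side'):
    p,d=eyes.snapshot(c);P=world(c,d);P[d==0]=np.nan;Ps.append(P)
    for n in ['amber_stray','black_stray','amber_a','black_a','white_bottle','bottle_shelf']:
        for r in models.cut_out(n,c):
            q=P[r['pixels']];q=q[~np.isnan(q[:,0])]
            if len(q)<15: continue
            top=q[q[:,2]>np.percentile(q[:,2],97)-4]
            print(c,n,round(r['confidence'],2),len(q),'top',np.round(np.median(top,0)),'p98z',round(np.percentile(q[:,2],98),1),'lo',np.round(np.percentile(q,3,axis=0)),'hi',np.round(np.percentile(q,97,axis=0)))
topmap(Ps,350,750,-300,230,'pics/map0.png')
t,R=tool();p,d=save('wrist','wrist0.png')
E
```

```text
{'intrinsics': array([[297.31863964,   0.        , 257.84048153],
       [  0.        , 297.31863964, 188.09151902],
       [  0.        ,   0.        ,   1.        ]]), 'mount': array([[ 6.74460045e-04, -9.60540707e-01, -2.78138626e-01,
         7.03016348e+01],
       [ 9.99999768e-01,  6.75499521e-04,  9.20947298e-05,
         1.57715361e-01],
       [ 9.94217717e-05, -2.78138623e-01,  9.60540939e-01,
        -1.43445638e+02],
       [ 0.00000000e+00,  0.00000000e+00,  0.00000000e+00,
         1.00000000e+00]])}
scene amber_stray 0.57 348 top [541. 179.  60.] p98z 61.6 lo [529. 169.  14.] hi [550. 192.  61.]
scene amber_stray 0.21 2915 top [422. -66.  30.] p98z 32.1 lo [ 407. -268.    6.] hi [484.  40.  32.]
scene black_stray 0.95 415 top [552.  82.  69.] p98z 70.5 lo [538.  71.  12.] hi [561.  95.  70.]
scene amber_a 0.94 381 top [ 453. -166.   84.] p98z 85.3 lo [ 440. -177.   27.] hi [ 465. -153.   85.]
scene black_a 0.96 511 top [448. -38.  89.] p98z 90.2 lo [434. -50.  27.] hi [460. -25.  90.]
scene black_a 0.67 361 top [450. -74.  89.] p98z 90.4 lo [436. -88.  27.] hi [461. -
[... 384 characters left out ...]
hi [485.  40.  32.]
side amber_stray 0.91 427 top [544. 178.  62.] p98z 63.5 lo [530. 132.   2.] hi [558. 192.  63.]
side black_stray 0.56 393 top [555.  83.  71.] p98z 72.6 lo [542.  74.   5.] hi [568.  95.  72.]
side amber_a 0.63 197 top [ 457. -163.   87.] p98z 87.5 lo [ 445. -173.   28.] hi [ 472. -153.   87.]
side amber_a 0.54 73 top [ 459. -200.   86.] p98z 87.6 lo [ 451. -213.   52.] hi [ 472. -174.   87.]
side black_a 0.83 322 top [451. -38.  92.] p98z 92.7 lo [437. -48.  31.] hi [465. -25.  92.]
side black_a 0.59 138 top [453. -74.  92.] p98z 93.3 lo [442. -87.  36.] hi [467. -63.  93.]
side white_bottle 0.86 268 top [630. 144.  52.] p98z 54.0 lo [618. 136.   6.] hi [642. 154.  54.]
```

View pics/wrist0.png

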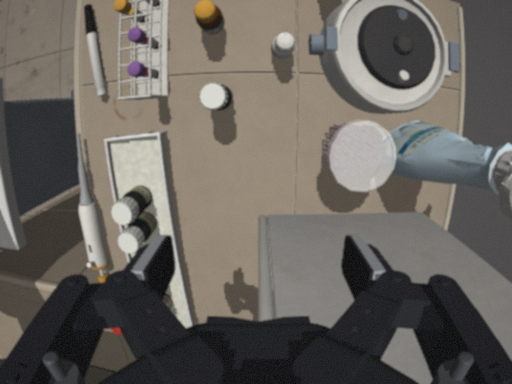

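View pics/map0.png

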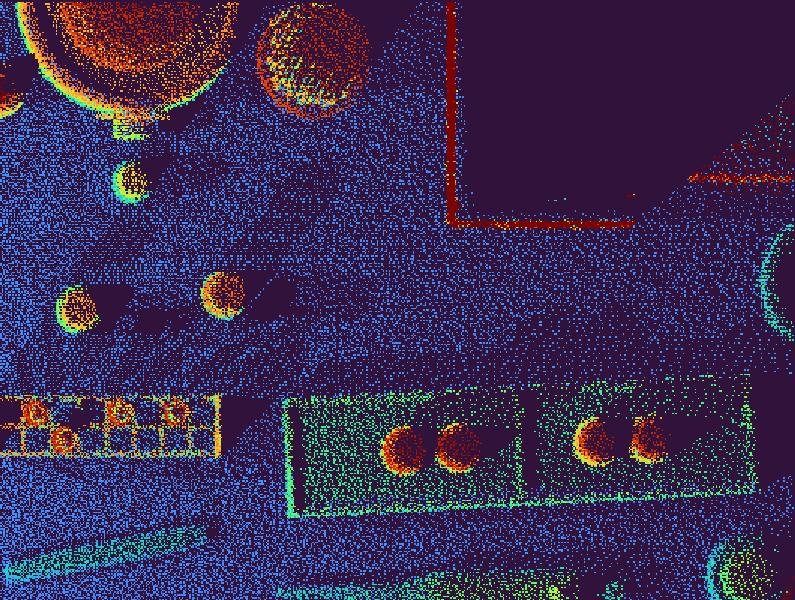

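The wrist view shows the black stray's cap at (214,97), amber stray at (207,14), white bottle at (284,44), and shelf blacks at (127,208) and (134,236). On the map the strays are at about (543,179) and (553,80). The rack's rear edge is at x≈485. The shelf is yawed about 3°. The free ends are +y for black and −y for amber. I'll refine with the wrist camera.

```bash
cat >> h.py <<'E'
def wfind(names):
    t,R=tool();p,d=eyes.snapshot('wrist');P=wworld(d,t,R);P[d==0]=np.nan
    for n in names:
        for r in models.cut_out(n,'wrist'):
            if r['confidence']<.2: continue
            q=P[r['pixels']];q=q[~np.isnan(q[:,0])]
            if len(q)<15: continue
            zt=np.percentile(q[:,2],95);top=q[abs(q[:,2]-zt)<3]
            c,rad=cv2.minEnclosingCircle(top[:,:2].astype(np.float32))
            vc=np.argwhere(r['pixels']).mean(0)
            print(n,round(r['confidence'],2),len(q),'px',vc[::-1].round(),'top med',np.round(np.median(top,0),1),'mid',np.round((np.percentile(top,2,axis=0)+np.percentile(top,98,axis=0))/2,1),'circ',np.round(c,1),round(rad,1))
    return p,d,P
E
python3 - <<'E'
from h import *
p,d,P=wfind(['amber_stray','black_stray','black_a','white_bottle','bottle_shelf'])
z=P[(abs(P[...,0]-560)<15)&(abs(P[...,1]-40)<20)];print('table z',np.nanmedian(z[:,2]))
E
```

```text
amber_stray 0.72 739 px [208.  16.] top med [543.7 175.7  63. ] mid [543.9 175.9  62.9] circ [543.6 176.2] 11.5
black_stray 0.57 717 px [215.  97.] top med [553.9  79.8  71.9] mid [553.8  80.   71.8] circ [553.7  79.6] 13.8
black_a 0.82 988 px [137. 233.] top med [452.6 -75.9  91.8] mid [452.5 -76.4  91.8] circ [451.7 -76.5] 14.6
black_a 0.56 1016 px [131. 205.] top med [450.6 -40.3  91.8] mid [450.7 -40.9  91.6] circ [450.2 -40.9] 14.3
white_bottle 0.57 492 px [283.  46.] top med [628.9 140.4  53.1] mid [629.  140.6  53. ] circ [628.6 140.4] 9.7
bottle_shelf 0.69 5731 px [150. 199.] top med [483.5 -24.4  33.5] mid [452.5 -96.8  33.2] circ [ 453.1 -105.5] 149.2
table z 2.101658021494302
```

Emit:
apply_moves --pt "0 -25 0 0 0 0" --pt "30 -25 0 0 0 0" --pt "40 0 0 0 0 0" --pt "40 0 0 0 0 0" --pt "0 0 0 0 0 0" --fingers 52 --grip_force 25

```text
time: 2.38
tool_pos: [549.7, 112.4, 231.4]
tcp_rot: [180.0, -0.0, 90.2]
ft_force: [-0.4, -0.5, -0.3]
finger_gap: 51.9
grip_force: 0.0
```

```bash
python3 - <<'E'
from h import *
p,d,P=wfind(['amber_stray','black_stray','white_bottle'])
print(tool()[0])
for y in(40,150):
  z=P[(abs(P[...,0]-580)<15)&(abs(P[...,1]-y)<12)];print('table z',y,np.nanmedian(z[:,2]))
print([(r['xyz'],r['confidence']) for n in('amber_stray','black_stray') for r in models.place_of(n,'wrist')])
E
```

```text
black_stray 0.83 866 px [261. 194.] top med [553.5  80.3  72.1] mid [553.5  80.   71.8] circ [553.5  79.7] 13.7
[550.09030245 109.17741514 231.2447721 ]
table z 40 2.091841251955074
table z 150 2.2887089453737985
[([543.3, 178.9, -2.4], 0.98), ([552.8, 84.5, 0.7], 0.69)]
```

Emit:
apply_moves --pt "30 -6 0 0 0 0" --pt "0 0 30 0 0 0" --pt "0 0 0 0 0 0" --pt "0 0 0 0 0 0" --pt "0 0 0 0 0 0"

```text
time: 3.3
tool_pos: [544.8, 139.6, 202.7]
tcp_rot: [179.9, -0.0, 90.0]
ft_force: [-0.9, 0.1, -0.3]
finger_gap: 51.8
grip_force: 0.0
```

```bash
python3 - <<'E'
from h import *
for i in range(3): s=sense();print(s['tool_pos'],s['tcp_rot'])
p,d,P=wfind(['amber_stray','black_stray','white_bottle'])
print(tool()[0])
z=P[(abs(P[...,0]-580)<15)&(abs(P[...,1]-170)<12)];print('table z',np.nanmedian(z[:,2]))
r=P[(P[...,0]<500)&(P[...,0]>430)&(P[...,1]<215)&(P[...,1]>60)];print('rack',np.nanpercentile(r,99,axis=0))
E
```

```text
[544.78435335 139.64674013 202.68492765] [ 1.79894070e+02 -1.51346109e-02  8.99554907e+01]
[544.78435335 139.64674013 202.68492765] [ 1.79894070e+02 -1.51346109e-02  8.99554907e+01]
[544.78435335 139.64674013 202.68492765] [ 1.79894070e+02 -1.51346109e-02  8.99554907e+01]
amber_stray 0.74 666 px [256. 136.] top med [543.5 176.8  63. ] mid [543.  177.1  63.1] circ [542.8 177. ] 11.7
black_stray 0.95 1124 px [266. 224.] top med [553.5  81.   71.9] mid [553.3  80.6  71.8] circ [553.6  80.3] 14.0
black_stray 0.38 1138 px [186. 277.] top med [482.2  11.7  33.5] mid [447.   -8.9  33.3] circ [447.6 -12.2] 63.6
white_bottle 0.64 681 px [332. 167.] top med [628.5 141.5  53.1] mid [628.5 141.7  53. ] circ [629.  141.5] 10.2
[544.37308879 139.93837855 202.01068407]
table z 2.3649715601255394
rack [499.45397189 212.43228853 309.98726413]
```

Emit:
apply_moves --pt "37 -1 0 0 0 0" --pt "0 0 50 0 0 0" --pt "0 0 50 0 0 0" --pt "0 0 45 0 0 0" --pt "0 0 0 0 0 0"

```text
time: 4.12
tool_pos: [539.3, 176.2, 52.2]
tcp_rot: [-179.5, 0.1, 90.0]
ft_force: [0.1, -0.2, 0.4]
finger_gap: 52.1
grip_force: 0.0
```

Emit:
apply_moves --pt "0 0 25 0 0 0" --pt "0 0 20 0 0 0" --pt "0 0 0 0 0 0" --pt "0 0 0 0 0 0" --pt "0 0 0 0 0 0"

```text
time: 4.75
tool_pos: [543.5, 177.2, 12.3]
tcp_rot: [179.9, -0.0, 90.0]
ft_force: [0.4, -0.8, -0.6]
finger_gap: 52.1
grip_force: 0.0
```

Emit:
apply_moves --pt "0 0 0 0 0 0" --pt "0 0 0 0 0 0" --pt "0 0 0 0 0 0" --pt "0 0 0 0 0 0" --pt "0 0 0 0 0 0" --fingers 20 --grip_force 25

```text
time: 5.38
tool_pos: [543.3, 177.1, 11.9]
tcp_rot: [180.0, -0.0, 90.0]
ft_force: [-1.6, -0.0, 6.0]
finger_gap: 30.6
grip_force: 24.9
```

Emit:
apply_moves --pt "0 0 -20 0 0 0" --pt "0 0 -50 0 0 0" --pt "0 0 -50 0 0 0" --pt "0 0 -30 0 0 0" --pt "-30 -15 0 0 0 0"

```text
time: 6.0
tool_pos: [530.7, 148.3, 166.6]
tcp_rot: [179.5, -0.1, 90.1]
ft_force: [0.8, -0.9, -0.8]
finger_gap: 30.4
grip_force: 24.9
```

Emit:
apply_moves --pt "-50 -14 0 0 0 0" --pt "-50 -14 0 0 0 0" --pt "-50 -14 0 0 0 0" --pt "-50 -14 0 0 0 0" --pt "-50 -14 0 0 0 0"

```text
time: 6.62
tool_pos: [457.5, -104.5, 162.5]
tcp_rot: [179.9, 0.0, 90.0]
ft_force: [1.0, -0.4, -0.7]
finger_gap: 30.8
grip_force: 24.9
```

Emit:
apply_moves --pt "-50 0 0 0 0 0" --pt "-45 0 0 0 0 0" --pt "-38 0 0 0 0 0" --pt "0 0 0 0 0 0" --pt "0 0 0 0 0 0"

```text
time: 7.25
tool_pos: [457.9, -235.6, 161.8]
tcp_rot: [180.0, -0.0, 90.0]
ft_force: [-0.3, 0.0, -0.6]
finger_gap: 30.2
grip_force: 25.0
```

```bash
python3 - <<'E'
from h import *
p,d,P=wfind(['amber_a','black_a','bottle_shelf'])
cv2.imwrite('pics/w2.png',cv2.cvtColor(p,cv2.COLOR_RGB2BGR))
s=sense();print(s['tool_pos'],s['tcp_rot'],s['finger_gap'])
E
```

```text
amber_a 0.94 1095 px [255. 109.] top med [ 455.3 -169.4   86.7] mid [ 455.3 -169.5   86.5] circ [ 454.9 -169.1] 11.6
amber_a 0.77 1219 px [256. 151.] top med [ 456.8 -204.5   86.8] mid [ 456.8 -204.9   86.7] circ [ 456.7 -205. ] 11.5
black_a 0.8 919 px [250.  12.] top med [451.1 -88.4  91.3] mid [450.7 -88.6  91.1] circ [451.3 -86.2] 10.5
bottle_shelf 0.63 14500 px [255. 107.] top med [ 456.5 -157.1   33.6] mid [ 455.2 -170.6   33.3] circ [ 454.6 -167. ] 111.1
[ 458.18155702 -234.9907329   161.49374822] [ 1.79990875e+02 -2.79631090e-03  9.00812823e+01] 30.52678209241597
```

View pics/w2.png

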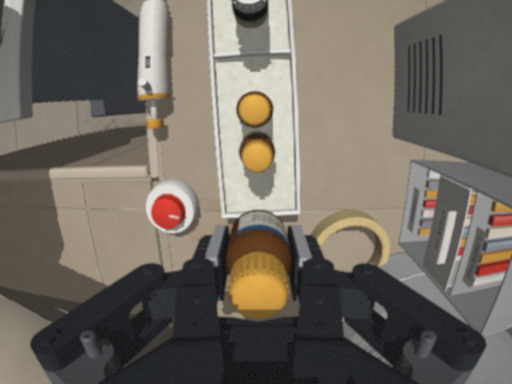

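```bash
python3 - <<'E'
from h import *
t,R=tool();p,d=eyes.snapshot('wrist');P=wworld(d,t,R)
hsv=cv2.cvtColor(p,cv2.COLOR_RGB2HSV)
m=(hsv[...,0]>10)&(hsv[...,0]<28)&(hsv[...,1]>170)&(hsv[...,2]>120)
m[:220]=0;m[:,:215]=0;m[:,305:]=0
q=P[m];zt=np.percentile(q[:,2],97);top=q[abs(q[:,2]-zt)<3]
print(t,len(q),zt,np.median(top,0),(np.percentile(top,2,axis=0)+np.percentile(top,98,axis=0))/2,cv2.minEnclosingCircle(top[:,:2].astype(np.float32)))
# shelf end: rim pts
k=(P[...,2]>30)&(P[...,2]<37)&(P[...,0]>435)&(P[...,0]<478)&(P[...,1]<-255)&(P[...,1]>-300)
print(np.percentile(P[k],[2,50,98],axis=0))
k=(P[...,2]>24)&(P[...,2]<30)&(P[...,0]>435)&(P[...,0]<478)&(P[...,1]<-120)&(P[...,1]>-260)
print('deck',np.median(P[k],0))
E
```

```text
[ 458.18155702 -234.9907329   161.49374822] 528 213.493625014029 [ 459.78870243 -232.41688647  212.46940718] [ 458.39139639 -232.60447144  212.13248875] ((458.3826904296875, -233.53948974609375), 10.819191932678223)
[[ 435.0604203  -273.26024619   30.01069992]
 [ 441.03054558 -269.79341443   32.9957748 ]
 [ 477.27436643 -268.17098023   34.80324375]]
deck [ 457.40229465 -185.84292786   25.91453713]
```

The amber pair on the shelf is at (254,108) and (257,153), with the shelf's −y end at row 215. The held bottle is at (258,285) and upright. It needs to go about 7 mm further along −y and 127 mm down.

Emit:
apply_moves --pt "-7 0 40 0 0 0" --pt "0 0 40 0 0 0" --pt "0 0 30 0 0 0" --pt "0 0 12 0 0 0" --pt "0 0 0 0 0 0"

```text
time: 8.12
tool_pos: [457.8, -242.5, 39.0]
tcp_rot: [-179.9, -0.0, 90.0]
ft_force: [0.3, -0.3, -0.2]
finger_gap: 30.4
grip_force: 25.0
```

Emit:
apply_moves --pt "0 0 2 0 0 0" --pt "0 0 1 0 0 0" --pt "0 0 1 0 0 0" --pt "0 0 0 0 0 0" --pt "0 0 0 0 0 0"

```text
time: 8.75
tool_pos: [458.1, -243.1, 35.5]
tcp_rot: [180.0, 0.0, 90.0]
ft_force: [-0.3, 0.1, 1.9]
finger_gap: 30.3
grip_force: 25.0
```

Emit:
apply_moves --pt "0 0 0.5 0 0 0" --pt "0 0 0 0 0 0" --pt "0 0 0 0 0 0" --pt "0 0 0 0 0 0" --pt "0 0 0 0 0 0"

```text
time: 9.38
tool_pos: [458.1, -243.1, 35.5]
tcp_rot: [180.0, 0.0, 90.0]
ft_force: [-3.0, 0.6, 7.7]
finger_gap: 30.3
grip_force: 25.6
```

Emit:
apply_moves --pt "0 0 0 0 0 0" --pt "0 0 0 0 0 0" --pt "0 0 0 0 0 0" --pt "0 0 0 0 0 0" --pt "0 0 -10 0 0 0" --fingers 52

```text
time: 10.0
tool_pos: [457.2, -242.5, 44.2]
tcp_rot: [-179.9, -0.1, 90.0]
ft_force: [-0.6, 0.7, 0.3]
finger_gap: 51.9
grip_force: 0.0
```

Emit:
apply_moves --pt "0 0 -40 0 0 0" --pt "0 0 -45 0 0 0" --pt "0 0 -45 0 0 0" --pt "0 0 0 0 0 0" --pt "0 0 0 0 0 0"

```text
time: 10.62
tool_pos: [458.0, -242.9, 175.0]
tcp_rot: [180.0, 0.0, 90.0]
ft_force: [-0.9, -0.3, 0.3]
finger_gap: 52.1
grip_force: 0.0
```

```bash
python3 - <<'E'
from h import *
print(tool()[0])
p,d,P=wfind(['amber_a'])
cv2.imwrite('pics/w3.png',cv2.cvtColor(p,cv2.COLOR_RGB2BGR))
E
```

```text
[ 457.97465428 -242.93507685  174.97805526]
amber_a 0.66 979 px [255. 100.] top med [ 455.2 -169.3   86.7] mid [ 455.2 -168.9   86.6] circ [ 454.9 -169.3] 11.6
amber_a 0.63 973 px [257. 141.] top med [ 456.7 -204.6   86.8] mid [ 456.7 -204.6   86.6] circ [ 456.8 -204.8] 11.5
amber_a 0.41 1165 px [257. 183.] top med [ 457.5 -243.    86.8] mid [ 457.9 -243.1   86.5] circ [ 457.7 -243.2] 11.5
```

View pics/w3.png

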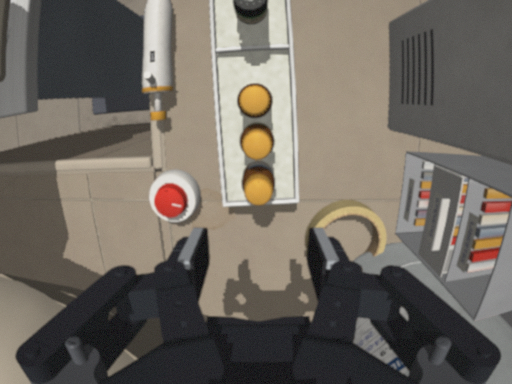

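The amber bottle stands upright in its row at (258,183), about 7 mm from its neighbour and in line within 1 mm. Next is the black stray.

Emit:
apply_moves --pt "54 0 0 0 0 0" --pt "54 0 0 0 0 0" --pt "54 0 0 0 0 0" --pt "54 0 0 0 0 0" --pt "54 20 0 0 0 0"

```text
time: 11.35
tool_pos: [476.5, 28.6, 173.4]
tcp_rot: [-179.9, 0.0, 90.0]
ft_force: [1.3, -0.9, -0.4]
finger_gap: 51.8
grip_force: 0.0
```

Emit:
apply_moves --pt "53 30 0 0 0 0" --pt "0 46 0 0 0 0" --pt "0 0 20 0 0 0" --pt "0 0 0 0 0 0" --pt "0 0 0 0 0 0"

```text
time: 11.98
tool_pos: [552.8, 79.6, 154.2]
tcp_rot: [-179.9, 0.0, 90.0]
ft_force: [0.2, -0.1, 0.0]
finger_gap: 52.1
grip_force: 0.0
```

Emit:
apply_moves --pt "0.5 0 40 0 0 0" --pt "0 0 40 0 0 0" --pt "0 0 40 0 0 0" --pt "0 0 24 0 0 0" --pt "0 0 0 0 0 0"

```text
time: 12.6
tool_pos: [551.9, 80.0, 9.5]
tcp_rot: [-179.8, 0.0, 90.0]
ft_force: [-0.1, 0.1, 0.0]
finger_gap: 51.6
grip_force: 0.0
```

Emit:
apply_moves --pt "0 0 0 0 0 0" --pt "0 0 0 0 0 0" --pt "0 0 0 0 0 0" --pt "0 0 0 0 0 0" --pt "0 0 0 0 0 0" --fingers 20

```text
time: 13.22
tool_pos: [555.5, 80.5, 12.9]
tcp_rot: [179.8, 0.0, 90.0]
ft_force: [-1.9, -0.6, 7.5]
finger_gap: 29.9
grip_force: 25.4
```

Emit:
apply_moves --pt "0 0 -20 0 0 0" --pt "0 0 -50 0 0 0" --pt "0 0 -50 0 0 0" --pt "0 0 -35 0 0 0" --pt "0 0 0 0 0 0"

```text
time: 13.85
tool_pos: [556.9, 80.7, 171.8]
tcp_rot: [179.5, -0.0, 90.0]
ft_force: [0.1, 0.1, -1.0]
finger_gap: 30.2
grip_force: 24.9
```

Emit:
apply_moves --pt "-20 -50 0 0 0 0" --pt "-35 -45 0 0 0 0" --pt "-50 -9 0 0 0 0" --pt "-50 0 0 0 0 0" --pt "-30 0 0 0 0 0"

```text
time: 14.48
tool_pos: [449.1, -106.3, 165.7]
tcp_rot: [-180.0, 0.0, 89.9]
ft_force: [-0.2, 0.4, -0.8]
finger_gap: 30.0
grip_force: 25.2
```

Emit:
apply_moves --pt "0 0 0 0 0 0" --pt "0 0 0 0 0 0" --pt "0 0 0 0 0 0" --pt "0 0 0 0 0 0" --pt "0 0 0 0 0 0"

```text
time: 15.1
tool_pos: [450.1, -104.0, 165.8]
tcp_rot: [180.0, -0.0, 90.1]
ft_force: [-0.0, 0.2, -1.0]
finger_gap: 30.3
grip_force: 25.2
```

```bash
python3 - <<'E'
from h import *
s=sense();print(s['tool_pos'],s['tcp_rot'],s['finger_gap'])
p,d,P=wfind(['black_a','black_stray'])
cv2.imwrite('pics/w4.png',cv2.cvtColor(p,cv2.COLOR_RGB2BGR))
t,R=tool();print(t)
k=(P[...,2]>200)&(P[...,2]<240)&(abs(P[...,0]-450)<22)&(abs(P[...,1]-t[1])<25)
q=P[k];zt=np.percentile(q[:,2],95);top=q[abs(q[:,2]-zt)<3]
print(len(q),zt,np.median(top,0),cv2.minEnclosingCircle(top[:,:2].astype(np.float32)))
E
```

```text
[ 450.08546977 -103.96594242  165.80557014] [ 1.79998312e+02 -1.79739096e-03  9.00536622e+01] 30.30922702736598
black_a 0.76 1397 px [258. 157.] top med [451.1 -76.5  91.9] mid [451.1 -76.7  91.7] circ [451.2 -77. ] 13.8
black_a 0.76 1099 px [257. 114.] top med [449.6 -40.8  91.8] mid [449.3 -41.1  91.8] circ [449.5 -41.1] 13.7
black_stray 0.92 6849 px [258. 269.] top med [450.3 -99.3 224.7] mid [450.5 -99.4 224.3] circ [ 450.4 -103.8] 13.9
[ 450.03952953 -104.27452446  165.78693072]
6833 237.97016485459645 [440.4763292  -87.30851885 237.93238882] ((450.01019287109375, -87.08540344238281), 21.989187240600586)
```

View pics/w4.png

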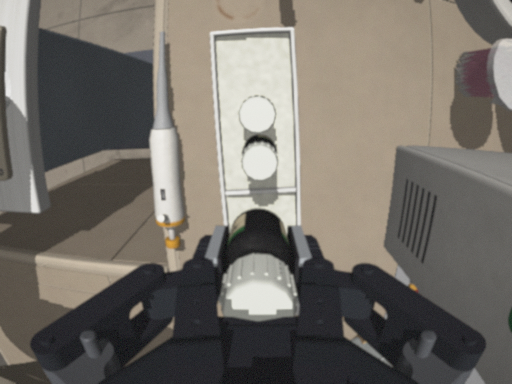

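The shelf blacks are at (257,114) and (258,157), with free space on the far +y side. The held black is upright at (258,270). I'll move 99 mm along +y, then descend.

Emit:
apply_moves --pt "49 -1 0 0 0 0" --pt "50 -1.5 0 0 0 0" --pt "0 0 0 0 0 0" --pt "0 0 30 0 0 0" --pt "0 0 0 0 0 0"

```text
time: 15.88
tool_pos: [445.7, -5.8, 133.7]
tcp_rot: [-179.7, -0.0, 90.0]
ft_force: [-0.2, -0.9, -0.4]
finger_gap: 30.0
grip_force: 25.2
```

Emit:
apply_moves --pt "0 0 30 0 0 0" --pt "0 0 30 0 0 0" --pt "0 0 20 0 0 0" --pt "0 0 15 0 0 0" --pt "0 0 0 0 0 0"

```text
time: 16.5
tool_pos: [447.0, -5.8, 40.3]
tcp_rot: [-179.9, -0.0, 90.0]
ft_force: [0.7, 0.7, -0.8]
finger_gap: 30.0
grip_force: 25.2
```

Emit:
apply_moves --pt "0 0 1 0 0 0" --pt "0 0 1 0 0 0" --pt "0 0 1 0 0 0" --pt "0 0 0 0 0 0" --pt "0 0 0 0 0 0"

```text
time: 17.12
tool_pos: [447.7, -5.5, 38.0]
tcp_rot: [180.0, 0.0, 90.0]
ft_force: [-0.0, -0.1, 0.5]
finger_gap: 30.3
grip_force: 25.2
```

Emit:
apply_moves --pt "0 0 1 0 0 0" --pt "0 0 0.5 0 0 0" --pt "0 0 0 0 0 0" --pt "0 0 0 0 0 0" --pt "0 0 0 0 0 0"

```text
time: 17.75
tool_pos: [447.8, -5.5, 37.9]
tcp_rot: [-180.0, 0.0, 90.0]
ft_force: [-9.0, 1.3, 18.6]
finger_gap: 30.6
grip_force: 27.0
```

Emit:
apply_moves --pt "0 0 -1 0 0 0" --pt "0 0 0 0 0 0" --pt "0 0 0 0 0 0" --pt "0 0 0 0 0 0" --pt "0 0 0 0 0 0"

```text
time: 18.38
tool_pos: [447.7, -5.5, 37.9]
tcp_rot: [180.0, 0.0, 90.0]
ft_force: [-4.3, 0.8, 8.4]
finger_gap: 30.3
grip_force: 25.9
```

Emit:
apply_moves --pt "0 0 0 0 0 0" --pt "0 0 0 0 0 0" --pt "0 0 0 0 0 0" --pt "0 0 0 0 0 0" --pt "0 0 -10 0 0 0" --fingers 52

```text
time: 19.0
tool_pos: [446.6, -5.4, 46.8]
tcp_rot: [-179.9, -0.0, 90.0]
ft_force: [0.4, -0.4, 0.1]
finger_gap: 51.8
grip_force: 0.0
```

Emit:
apply_moves --pt "0 0 -40 0 0 0" --pt "0 0 -45 0 0 0" --pt "0 0 -45 0 0 0" --pt "-35 0 0 0 0 0" --pt "-35 0 0 0 0 0"

```text
time: 19.62
tool_pos: [448.3, -76.2, 179.3]
tcp_rot: [179.8, 0.0, 90.1]
ft_force: [-0.2, 0.5, -0.6]
finger_gap: 51.7
grip_force: 0.0
```

Emit:
apply_moves --pt "0 0 0 0 0 0" --pt "0 0 0 0 0 0" --pt "0 0 0 0 0 0" --pt "0 0 0 0 0 0" --pt "0 0 0 0 0 0" --fingers 0

```text
time: 20.25
tool_pos: [447.5, -75.0, 177.3]
tcp_rot: [-180.0, -0.0, 90.0]
ft_force: [-1.0, 1.0, -0.8]
finger_gap: 0.1
grip_force: 0.0
```

```bash
python3 - <<'E'
from h import *
s=sense();print(s['tool_pos'],s['tcp_rot'],s['finger_gap'])
p,d,P=wfind(['black_a','black_stray'])
cv2.imwrite('pics/w5.png',cv2.cvtColor(p,cv2.COLOR_RGB2BGR))
E
```

```text
[447.51610745 -75.01173093 177.26142328] [-1.79996254e+02 -6.07721443e-03  9.00445183e+01] 0.08257493604072957
black_a 0.68 1239 px [260. 147.] top med [449.3 -40.9  91.8] mid [449.  -40.8  91.7] circ [449.5 -41. ] 14.1
black_a 0.65 1273 px [262. 188.] top med [451.  -76.4  91.9] mid [451.1 -76.6  91.8] circ [451.4 -71.7] 18.9
black_stray 0.94 1075 px [258. 106.] top med [447.7  -6.   96.9] mid [447.9  -6.3  96.8] circ [447.9  -6.2] 13.9
```

View pics/w5.png

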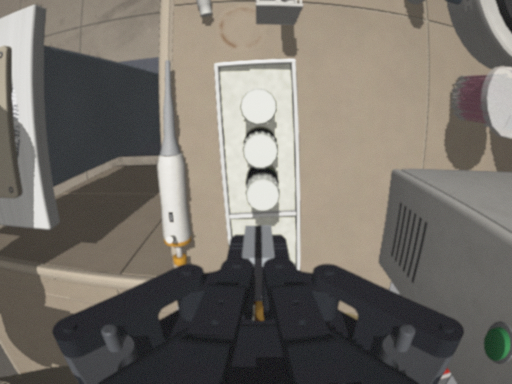

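The stray black is in line at (258,106), about 4 mm from its neighbour, and its cap stands 5 mm proud of the others. I'll press it with closed fingers.

Emit:
apply_moves --pt "35 0 0 0 0 0" --pt "34 0 0 0 0 0" --pt "0 0 30 0 0 0" --pt "0 0 30 0 0 0" --pt "0 0 15 0 0 0"

```text
time: 21.02
tool_pos: [446.5, -6.2, 100.6]
tcp_rot: [-179.9, -0.0, 90.0]
ft_force: [-0.3, 0.3, 0.1]
finger_gap: 0.0
grip_force: 0.0
```

Emit:
apply_moves --pt "0 0 2 0 0 0" --pt "0 0 1 0 0 0" --pt "0 0 1 0 0 0" --pt "0 0 1 0 0 0" --pt "0 0 1 0 0 0"

```text
time: 21.65
tool_pos: [447.7, -6.5, 96.6]
tcp_rot: [180.0, 0.0, 90.0]
ft_force: [-0.6, -0.3, 0.2]
finger_gap: 0.1
grip_force: 0.0
```

Emit:
apply_moves --pt "0 0 1 0 0 0" --pt "0 0 1 0 0 0" --pt "0 0 1 0 0 0" --pt "0 0 0 0 0 0" --pt "0 0 0 0 0 0"

```text
time: 22.28
tool_pos: [447.6, -6.5, 93.3]
tcp_rot: [180.0, 0.0, 90.0]
ft_force: [0.5, -0.0, 3.1]
finger_gap: -0.2
grip_force: 1.6
```

Emit:
apply_moves --pt "0 0 1 0 0 0" --pt "0 0 0.5 0 0 0" --pt "0 0 0.5 0 0 0" --pt "0 0 0 0 0 0" --pt "0 0 0 0 0 0"

```text
time: 22.9
tool_pos: [447.5, -6.5, 91.3]
tcp_rot: [180.0, -0.0, 90.0]
ft_force: [1.1, 0.6, 3.1]
finger_gap: -0.4
grip_force: 1.6
```

Emit:
apply_moves --pt "0 0 0.5 0 0 0" --pt "0 0 0 0 0 0" --pt "0 0 0 0 0 0" --pt "0 0 0 0 0 0" --pt "0 0 0 0 0 0"

```text
time: 23.52
tool_pos: [447.7, -6.5, 91.0]
tcp_rot: [180.0, 0.0, 90.0]
ft_force: [0.5, -0.4, 4.9]
finger_gap: 0.0
grip_force: 2.6
```

Emit:
apply_moves --pt "0 0 0.5 0 0 0" --pt "0 0 0 0 0 0" --pt "0 0 0 0 0 0" --pt "0 0 0 0 0 0" --pt "0 0 0 0 0 0"

```text
time: 24.15
tool_pos: [447.9, -6.5, 91.0]
tcp_rot: [180.0, 0.0, 90.0]
ft_force: [-1.6, 0.2, 8.8]
finger_gap: 0.1
grip_force: 4.4
```

Emit:
apply_moves --pt "0 0 0.5 0 0 0" --pt "0 0 0 0 0 0" --pt "0 0 0 0 0 0" --pt "0 0 0 0 0 0" --pt "0 0 0 0 0 0"

```text
time: 24.78
tool_pos: [448.2, -6.6, 91.0]
tcp_rot: [179.9, 0.0, 90.0]
ft_force: [-2.4, 0.5, 11.7]
finger_gap: -0.3
grip_force: 6.1
```

Emit:
apply_moves --pt "0 0 -5 0 0 0" --pt "0 0 -40 0 0 0" --pt "0 0 -45 0 0 0" --pt "-35 0 0 0 0 0" --pt "-35 0 0 0 0 0"

```text
time: 25.4
tool_pos: [447.5, -77.0, 180.1]
tcp_rot: [180.0, 0.0, 90.1]
ft_force: [0.3, 0.3, -0.6]
finger_gap: -0.1
grip_force: 0.0
```

Emit:
apply_moves --pt "-40 0 -30 0 0 0" --pt "0 0 0 0 0 0" --pt "0 0 0 0 0 0" --pt "0 0 0 0 0 0" --pt "0 0 0 0 0 0"

```text
time: 26.02
tool_pos: [447.2, -115.5, 209.0]
tcp_rot: [-179.9, -0.0, 90.1]
ft_force: [0.2, 0.2, 0.8]
finger_gap: 0.1
grip_force: 0.0
```

```bash
python3 - <<'E'
from h import *
print(tool()[0])
p,d,P=wfind(['black_a','black_stray','amber_a','white_bottle'])
for c in('scene','side'):
    p,d=save(c,c+'1.png');P=world(c,d)
    for n in ('amber_a','black_a','white_bottle'):
        for r in models.cut_out(n,c):
            q=P[r['pixels']&(d>0)]
            if r['confidence']<.3 or len(q)<15: continue
            z=np.percentile(q[:,2],98);print(c,n,np.round(np.median(q[q[:,2]>z-4],0)),round(z,1))
a=cv2.imread('pics/scene1.png')[130:260,150:400]
cv2.imwrite('pics/fin.png',cv2.resize(a,None,fx=3,fy=3,interpolation=2))
E
```

```text
[ 447.15295043 -115.53147184  208.98014166]
black_a 0.97 862 px [262. 138.] top med [450.8 -76.5  91.8] mid [451.2 -76.7  91.8] circ [451.1 -76.5] 13.8
black_a 0.8 839 px [261. 100.] top med [449.7 -41.3  91.7] mid [449.8 -40.9  91.7] circ [449.5 -41. ] 13.8
black_stray 0.58 940 px [258.  64.] top med [447.9  -6.8  91.8] mid [447.1  -6.4  91.7] circ [447.6  -6.5] 13.7
amber_a 0.65 601 px [266. 215.] top med [ 461.1 -160.7   86.1] mid [ 457.7 -162.2   85.5] circ [ 456.7 -163.1] 9.6
white_bottle 0.46 870 px [258.  61.] top med [447.9  -6.8  91.8] mid [447.1  -6.4  91.7] circ [447.6  -6.5] 13.7
scene amber_a [ 454. -166.   84.] 85.3
scene amber_a [ 455. -202.   84.] 85.5
scene black_a [448. -39.  89.] 90.4
scene black_a [450. -74.  89.] 90.3
scene white_bottle [627. 143.  50.] 51.4
side black_a [452. -38.  92.] 93.1
side white_bottle [630. 144.  53.] 53.6
```

View pics/fin.png

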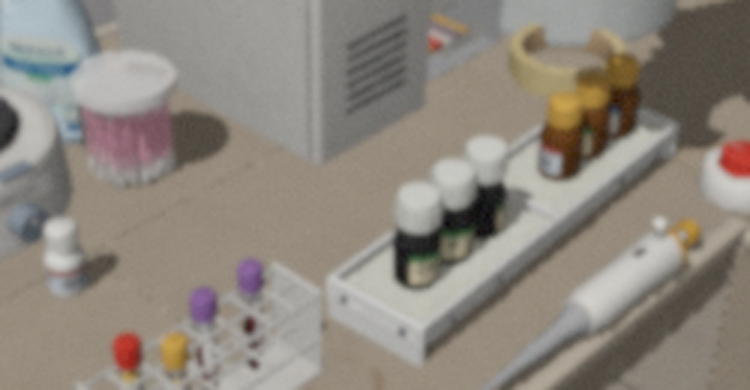

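All six bottles stand upright in their rows: blacks at (417,235), (453,210) and (487,185), ambers at (562,135), (592,112) and (622,95). The pressed cap is level with the other black caps (91.7 mm), and the white bottle hasn't moved.

```bash
python3 -c "
from bench import job
print(job.hand_in())"
```

```text
the job is handed in; nothing more can be done
None
```

I handed the job in at about 26 s: both strays stand upright and in line on the shelf, amber about 7 mm and black about 4 mm from its neighbour, with the black bottle's cap pressed home and no sign that the other bottles moved.

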